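Switch on the hob's second zone with the inner of two concentric knobs

TASK

Switch on the second zone of the portable hob with the small white knob in the middle of its double knob: press it down to free it from its lock, keep it pressed while you turn it clockwise until you feel it come up gently against its stop, and let go there so that it springs up again and locks. The dark outer ring around it is already set and must stay as it is; do not force the knob against its stop, and leave the pan, the mug and the pepper grinder standing where they are.

Things in the scene. Friction and masses are not known exactly. Their poses are not given: they have to be found in the camera images.
- hob_panel (a point): The fixed portable hob, a steel box 290 mm deep, 250 wide, 55 high, with a black cooking plate at the back and a grey control panel in front. Point on the double knob's vertical axis in the panel's top face; x points to the cooking plate (its middle 136 mm away), z up.
- knob_grip (a point): White inner knob, a bar grip 30 mm long (along x), 13 wide (along y: take it across this), 28 tall, sides upright, on a round skirt of 34 mm diameter, 4 mm thick. Point on its axis 12 mm below the bar's top, 16 mm above the skirt; 43 mm over the panel and 27 mm over the outer ring when up. Turns and goes down with the knob; x points to the end with the red line, z up.
- inner_press (a joint): How far the inner knob is pressed down (m): 0 up, 0.007 with its skirt on the outer ring. Spring: about 3 N to start, 1 N more per mm. Free to turn from 3.5 mm down; 4.5 to 6 mm is a good depth; further, the skirt rubs on the ring and drags it. Let go at the stop or up to 0.07 rad before it, it springs back to 0 and is locked; let go in between, it stays about 3 mm down.
- inner_knob (a joint): Turn of the inner knob relative to the outer ring (rad), growing clockwise from above; 0 = off, the start. Up at off, a lock lets it turn only 0.07 rad. Pressed, it turns easily (about 0.02 to 0.05 N m) to a hidden springy stop that differs from hob to hob, at 0.75 to 1.45 rad; the stop pushes back with about 0.06 N m for each 0.01 rad that it is pushed.
- outer_ring (a joint): Turn of the dark ribbed outer ring (60 mm diameter, 16 tall, white mark on top) relative to the hob (rad), growing clockwise; 0 with its mark towards the cooking plate. It carries the inner knob, its lock and stop; friction holds it against 0.3 N m, and more than that, from touching it or forcing the inner knob against lock or stop, turns it. It must stay as found.
- ring_mark (a point): The white mark on the outer ring: point on its top face, 28 mm from the axis; it turns with the ring.
- grinder_mid (a point): The pepper grinder (steel head, glass foot), 54 mm diameter, 136 mm tall, loose, to the left of the hob; point on its axis half-way up. Leave it.
- mug_mid (a point): The mug, white outside, 86 mm across and 96 mm tall, loose, to the right of the hob; point on its axis half-way up. Leave it.
- pan: The steel saucepan, about 156 mm across and 70 mm tall, loose, on the cooking plate; origin at the middle of its underside. Leave it.

How it is judged:
By the outcome, as a careful person would: the job done as asked, in the order asked, and still so for the second after the job is handed in, with the robot touching nothing.
It also fails if it takes over 64 s, if anything falls off the work surface, if the arm or the gripper's body presses on something with over 40 N, if the wrist force passes 120 N, or if a joint passes its speed limit or range.

ROBOT

A 7-joint arm with a two-finger parallel gripper is mounted at the origin on a cart in front of the work surface, level with it; the furniture and walls round the work are solid. World frame = base frame: x ahead of the robot, y to its left, z up, the work surface at z = 0. Lengths are in m, angles in rad, forces in N, time in s.
With the tool pointing down it reaches from about 0.425 to 0.925 m from the base axis. Payload 6.8 kg.
Tool frame: the origin (TCP) lies on the front face of the gripper's body, between the roots of the fingers; the fingertips stand 73 mm ahead of it and the grasp point (between the pads) lies 54 mm ahead of it (bot.finger_overhang is the z of the fingertips in the tool frame, in m); z points along the fingers, y is the line along which they close (so a half turn about z gives the same grasp; the last joint's range is limited). The gripper opens to 85 mm and grips with 20 to 120 N. Pads are 22 mm wide; open, the fingers measure 114 mm over their backs; the gripper's body (76 mm by 85 mm) begins 54 mm behind the grasp point. The pads swing forward as they close: fully open they stand 13 mm farther back than shut.
Start: joints at [-1.441, 0.477, 0.022, 1.555, -0.011, 1.109, -0.083], TCP at [0.159, 0.656, 0.304] pointing down, gripper open.
Joint ranges: [-2.96, 2.96], [-0.34, 2.1], [-1.41, 1.46], [0.24, 2.44], [-1.37, 4.51], [0.17, 1.92], [-2.96, 2.96]. Speed limits (rad/s): [2.39, 2.39, 3.14, 3.14, 3.14, 3.14, 3.14].

INTERFACE

Orientations are given as a unit quaternion [w, x, y, z].
In Python, from station import bot gives the robot as it stands.
- The arm moves only by the tool servo_tool, never from a script. Its argument "motion" is one flat list of numbers, 7 for each row, row after row: the shift along the tool's x, y, z as a fraction of full scale, then the turn, a rotation vector about the tool's x, y, z as a fraction of full scale, then the closure, from 0 (fully open) to 1 (shut). In form: [tx, ty, tz, ax, ay, az, gripper, tx, ty, tz, ax, ay, az, gripper, ...]. A call has 1 to 5 rows; each row shifts and turns the commanded pose from where the row before left it, along the tool's axes as they then stand; what a row does not reach is not made up. Full scale, the value 1, is 0.02 m for a shift and 0.15 rad for a turn. A row lasts 1/8 s, in which the tool goes at most 62.5 mm and 10.7 degrees, less where a joint would pass 70% of its speed; a pose out of reach is approached as far as the arm can. A call with a number of a shift or a turn outside -1 to 1 is refused whole. A call with a gripper value outside its range is refused whole. The fingers move at their own pace and stop on an object; "grip_force" is the grip in N (left out, the last holds). Time passes only in rows, so rows that do not move let the fingers close. It gives the time, the measured TCP pose, the force, the opening and the grip force at its end, in the units of the state.
- bot.get_obs(): the state, without advancing time (a new reading comes with each control period).
- bot.read_camera(name): name is "side" or "top" or "wrist"; returns the picture (400x640x3 uint8, red, green, blue); there is no depth.
- bot.get_calibration(name): a dict with "mtx" (3x3 intrinsics, pixels), "rvec" (rotation vector, rad) and "tvec" (3), from world to camera coordinates, as OpenCV has them. Camera axes: x right, y down, z forward; pixel columns grow to the right and rows downward; lengths in m; the calibration is good to about 2 mm. The wrist camera is an equidistant fisheye: a pixel r from the principal point sees the ray r / f radians off the axis. A picture is of the moment at which its call begins: read the wrist's pose just before it. get_calibration takes no time and is no camera call; for the wrist camera it gives the pose at the moment of the call.
- bot.hand_in(): hands the job in; it is judged then, once.
Trained networks look in the newest picture that a camera, given by its name, has taken for a name from the list of things; names that differ only in an ending like _2 or _b are one class to them, and where a whole thing is asked for, a point or a joint stands for the part that bears it (a point fixed in the world has none). Each returns a list of dicts, best first, with "p" (0 to 1); they miss things now and then, are a little off and sometimes report something else, mostly with a low value. They report only what shows in the picture. A call takes as long as a camera call.
- bot.boxes_of(camera, name): "uv" ([column, row] in pixels, amid what is visible of it).
The state is a dict: "t": time; "q": joint angles; "joint_vel": joint speeds; "joint_torque": joint torques, N m; "eef_pos": TCP position; "tool_rot": TCP orientation; "contact_force": force on the tool from outside, world axes, zero at the start; "torque": the same for the moment, N m; "gripper_width": opening from 0.0 (shut) to 1.0 (fully open); "grasp_force": force on a finger pad.
Only numpy, scipy, OpenCV 4.12 (cv2) and the standard library are available. Lean on these libraries where they do the work, as an engineer would, in place of code of your own. Each camera call takes 0.05 s, during which the arm holds its last target. There are 200 camera calls.

## Working session

There is one attempt and no reset: what is moved stays moved. The work goes in short steps, Python scripts to look and compute and a tool call to move; the robot and the scene stay as the last step left them, time stands still between calls to the robot, and variables do not carry over. Pictures are saved under pics/ and viewed, at most 10 in all, crops included, and the job is handed in when it is done.

Besides the shell and the picture viewer there is one more tool, called after "Emit:" by a JSON object that holds its "fn" and its "kwargs". servo_tool: Moves the arm, as the interface text tells. Shift numbers are shares of 0.02 m and turn numbers shares of 0.15 rad, none past 1 either way. Its arguments: {"type":"object","properties":{"motion":{"type":"array","items":{"type":"number","minimum":-1,"maximum":1}},"grip_force":{"type":"number"}},"required":["motion"]}

```bash
ls; mkdir -p pics
python3 - <<'E'
from station import bot
import cv2
o=bot.get_obs()
for k in o: print(k,o[k])
for c in ["side","top","wrist"]:
    im=bot.read_camera(c); cv2.imwrite(f"pics/{c}0.png",im[:,:,::-1])
    K=bot.get_calibration(c); print(c,K)
    for n in ["hob_panel","knob_grip","ring_mark","grinder_mid","mug_mid","pan"]:
        try: print(n,[(d['uv'],round(d['p'],2)) for d in bot.boxes_of(c,n)[:2]])
        except Exception as e: print(n,e)
E
```

```text
pics
t 0.0
q [-1.4410818   0.47779491  0.02237517  1.55648983 -0.01150222  1.10926983
 -0.08310404]
joint_vel [-0.00120385 -0.00045574 -0.0013625   0.00051309 -0.0017136   0.00074246
 -0.00041341]
joint_torque [ 4.26296119e-04 -5.96450293e+01  1.60789121e+00 -2.81199092e+01
  1.23970862e-02  9.31378832e-03 -1.92131733e-05]
eef_pos [0.15893117 0.65553944 0.30291355]
tool_rot [-3.35214086e-05  1.18634805e-01  9.92937532e-01 -9.16015228e-04]
contact_force [-0.10076455  0.09316123 -0.51572014]
torque [-0.0051542  -0.0066344  -0.00964634]
grasp_force 0.0
gripper_width 1.0031979412931868
side {'mtx': array([[374.87568109,   0.        , 315.35024468],
       [  0.        , 374.87568109, 197.89435305],
       [  0.        ,   0.        ,   1.        ]]), 'rvec': array([ 0.55398614, -2.57017394,  1.33525781]), 'tvec': array([0.54132548, 0.20470771, 0.87878546])}
hob_panel [([354.1, 211.5], 0.87)]
knob_grip [([370.1, 188.0], 0.48)]
ring_mark [([368.5, 197.9], 0.66)]
grinder_mid [([337.1, 237.1], 0.57)]
mug_mid [([371.0, 159.5], 0.9)]
pan [([325.7, 181.7], 0.97)]
top {'mtx': array([[442.0812052
[... 205 characters left out ...]
([0.07776289, 0.54306796, 1.20109475])}
hob_panel [([362.7, 209.9], 0.94)]
knob_grip [([374.7, 227.6], 0.54)]
ring_mark [([372.3, 227.2], 0.6)]
grinder_mid [([295.5, 221.7], 0.77)]
mug_mid [([450.3, 207.5], 0.82)]
pan [([373.4, 175.5], 0.77)]
wrist {'mtx': array([[309.70691629,   0.        , 313.70180455],
       [  0.        , 309.70691629, 196.48085726],
       [  0.        ,   0.        ,   1.        ]]), 'rvec': array([-2.25953254, -1.77635063, -0.28828468]), 'tvec': array([-0.67448721, -0.04101202,  0.38017335])}
hob_panel [([56.9, 360.4], 0.82)]
knob_grip [([44.3, 381.5], 0.57)]
ring_mark [([46.7, 373.1], 0.78)]
grinder_mid []
mug_mid [([25.0, 377.2], 0.78)]
pan [([63.5, 392.8], 0.54)]
```

```bash
cat > h.py <<'E'
from station import bot
import numpy as np, cv2
from scipy.spatial.transform import Rotation as R
def rays(c,uv,cal=None):
    k=cal or bot.get_calibration(c); M=R.from_rotvec(np.ravel(k['rvec'])).as_matrix(); t=np.ravel(k['tvec']); m=k['mtx']
    uv=np.atleast_2d(uv).astype(float); p=(uv-[m[0,2],m[1,2]])/m[0,0]
    if c=='wrist':
        r=np.linalg.norm(p,axis=1,keepdims=True)+1e-12; d=np.hstack([p/r*np.sin(r),np.cos(r)])
    else: d=np.hstack([p,np.ones((len(p),1))])
    return -M.T@t, d@M   # origin, world dirs
def at_z(c,uv,z,cal=None):
    o,d=rays(c,uv,cal); return o+d*((z-o[2])/d[:,2:3])
def proj(c,P,cal=None):
    k=cal or bot.get_calibration(c); M=R.from_rotvec(np.ravel(k['rvec'])).as_matrix()
    q=np.atleast_2d(P)@M.T+np.ravel(k['tvec']); m=k['mtx']
    if c=='wrist':
        s=np.linalg.norm(q[:,:2],axis=1,keepdims=True)+1e-12; p=q[:,:2]/s*np.arctan2(s,q[:,2:3])
    else: p=q[:,:2]/q[:,2:3]
    return p*m[0,0]+[m[0,2],m[1,2]]
E
python3 - <<'E'
from h import *
print("knob top",at_z("top",[[374.7,227.6]],.098),"side",at_z("side",[[370,188]],.098))
print("ring",at_z("top",[[372.3,227.2]],.071),"pan",at_z("top",[[373.4,175.5]],.1),"panel",at_z("top",[[362.7,209.9]],.05))
print("mug",at_z("top",[[450.3,207.5]],.048),"grinder",at_z("top",[[295.5,221.7]],.068))
t=cv2.imread("pics/top0.png")[130:290,260:480]; s=cv2.imread("pics/side0.png")[110:270,260:420]
cv2.imwrite("pics/c0.png",np.hstack([cv2.resize(t,(440*1,320)),cv2.resize(s,(320,320))]))
E
```

```text
knob top [[ 0.46182948 -0.0742457   0.098     ]] side [[ 0.46397385 -0.07948426  0.098     ]]
ring [[ 0.46316568 -0.07169374  0.071     ]] pan [[ 0.59670685 -0.07279823  0.1       ]] panel [[ 0.5100118  -0.04938191  0.05      ]]
mug [[ 0.51516874 -0.28658919  0.048     ]] grinder [[0.47899067 0.13083378 0.068     ]]
```

View pics/c0.png

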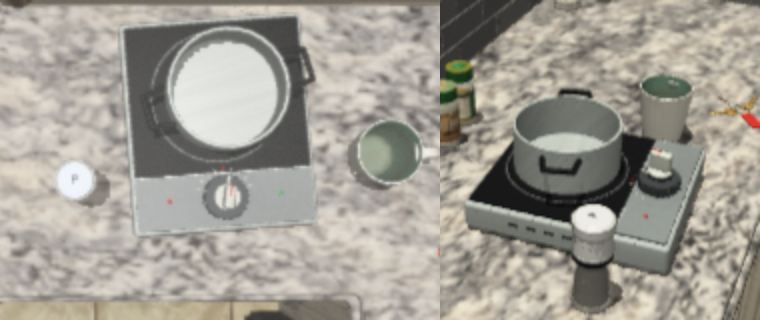

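The top view shows the knob at (374,227), with the pan behind it, the grinder to the left and the mug to the right. The knob stands at about (0.463, -0.074), and the route over stays high above everything.

Emit:
{"fn": "servo_tool", "kwargs": {"motion": [-1,-0.65,0,0,0,0,0,-1,-0.65,0,0,0,0,0,-1,-0.65,0,0,0,0,0,-1,-0.65,0,0,0,0,0,-1,-0.65,0,0,0,0,0]}}

```text
t: 1.68
eef_pos: [0.2423, 0.5678, 0.3041]
tool_rot: [0.0, 0.119, 0.993, 0.0]
contact_force: [-0.2, 0.3, -0.7]
gripper_width: 0.999
grasp_force: 0.0
```

Emit:
{"fn": "servo_tool", "kwargs": {"motion": [-1,-0.65,0,0,0,0,0,-1,-0.65,0,0,0,0,0,-1,-0.65,0,0,0,0,0,-1,-0.65,0,0,0,0,0,-1,-0.65,0,0,0,0,0]}}

```text
t: 2.3
eef_pos: [0.3237, 0.4813, 0.3039]
tool_rot: [-0.0, 0.119, 0.993, 0.0]
contact_force: [-0.2, -0.3, 0.3]
gripper_width: 0.999
grasp_force: 0.0
```

Emit:
{"fn": "servo_tool", "kwargs": {"motion": [-1,-0.65,0,0,0,0,0,-1,-0.65,0,0,0,0,0,-1,-0.65,0,0,0,0,0,-1,-0.65,0,0,0,0,0,-1,-0.65,0,0,0,0,0]}}

```text
t: 2.92
eef_pos: [0.4054, 0.3945, 0.3039]
tool_rot: [0.0, 0.119, 0.993, 0.0]
contact_force: [0.1, 0.6, -0.6]
gripper_width: 1.002
grasp_force: 0.0
```

Emit:
{"fn": "servo_tool", "kwargs": {"motion": [-0.38,-1,0,0,0,0,0.4,-0.38,-1,0,0,0,0,0.4,-0.38,-1,0,0,0,0,0.4,-0.38,-1,0,0,0,0,0.4,-0.38,-1,0,0,0,0,0.4]}}

```text
t: 3.55
eef_pos: [0.418, 0.2883, 0.304]
tool_rot: [0.0, 0.118, 0.993, 0.0]
contact_force: [-0.3, -0.5, -0.3]
gripper_width: 0.601
grasp_force: 0.0
```

Emit:
{"fn": "servo_tool", "kwargs": {"motion": [-0.38,-1,0,0,0,0,0.4,-0.38,-1,0,0,0,0,0.4,-0.38,-1,0,0,0,0,0.4,-0.38,-1,0,0,0,0,0.4,-0.38,-1,0,0,0,0,0.4]}}

```text
t: 4.18
eef_pos: [0.4315, 0.1821, 0.3039]
tool_rot: [0.0, 0.119, 0.993, 0.0]
contact_force: [-0.2, -0.7, 0.4]
gripper_width: 0.598
grasp_force: 0.0
```

Emit:
{"fn": "servo_tool", "kwargs": {"motion": [-0.38,-1,0,0,0,0,0.4,-0.38,-1,0,0,0,0,0.4,-0.38,-1,0,0,0,0,0.4,-0.38,-1,0,0,0,0,0.4,-0.38,-1,0,0,0,0,0.4]}}

```text
t: 4.8
eef_pos: [0.4447, 0.076, 0.3039]
tool_rot: [0.0, 0.119, 0.993, 0.0]
contact_force: [1.5, 0.3, 0.1]
gripper_width: 0.6
grasp_force: 0.0
```

Emit:
{"fn": "servo_tool", "kwargs": {"motion": [-0.38,-1,0,0,0,0,0.4,-0.38,-1,0,0,0,0,0.4,-0.38,-1,0,0,0,0,0.4,-0.38,-1,0,0,0,0,0.4,-0.38,-1,0,0,0,0,0.4]}}

```text
t: 5.42
eef_pos: [0.4579, -0.03, 0.3039]
tool_rot: [0.0, 0.119, 0.993, 0.0]
contact_force: [-0.1, 0.3, -0.4]
gripper_width: 0.602
grasp_force: 0.0
```

Emit:
{"fn": "servo_tool", "kwargs": {"motion": [-0.35,-1,0,0,0,-0.8,0.4,-0.35,-1,0,0,0,-0.8,0.4,0,0,0,0,0,0,0.4]}}

```text
t: 5.8
eef_pos: [0.4646, -0.0723, 0.304]
tool_rot: [0.0, 0.001, 1.0, -0.0]
contact_force: [-0.4, 0.8, 0.3]
gripper_width: 0.596
grasp_force: 0.0
```

Run:
```python
from h import *
o=bot.get_obs(); print(o['q'],o['eef_pos'],o['tool_rot'],o['t'],o['torque'])
im=bot.read_camera("wrist"); cv2.imwrite("pics/w1.png",im[:,:,::-1]); k=bot.get_calibration("wrist")
np.save("w1.npy",np.r_[np.ravel(k['rvec']),np.ravel(k['tvec'])])
M=R.from_rotvec(np.ravel(k['rvec'])).as_matrix(); print("cam",-M.T@np.ravel(k['tvec']))
for n,z in [("knob_grip",.098),("ring_mark",.071)]:
    for d in bot.boxes_of("wrist",n)[:2]: print(n,d,at_z("wrist",d['uv'],z,k))
print(proj("wrist",[[.463,-.075,.1]],k))
```

```text
[-0.37864106  0.13462078  0.44326138  2.05172396 -0.06951871  0.96904612
  1.66950223] [ 0.46455199 -0.07234293  0.30395793] [ 9.35348296e-05  8.94018186e-04  9.99999584e-01 -1.56993293e-04] 5.8 [-0.01664707  0.04734861 -0.02569991]
cam [ 0.3833422  -0.07142382  0.37333911]
knob_grip {'uv': [313.9, 182.9], 'p': 0.62} [[ 0.4619378  -0.07146624  0.098     ]]
ring_mark {'uv': [312.8, 171.4], 'p': 0.57} [[ 0.45762324 -0.0725507   0.071     ]]
[[310.05848876 184.61670001]]
```

Run:
```python
import cv2
im=cv2.imread("pics/w1.png")[120:240,240:390]
cv2.imwrite("pics/w1c.png",cv2.resize(im,(750,600),interpolation=cv2.INTER_CUBIC))
```

```text
(no output)
```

View pics/w1c.png

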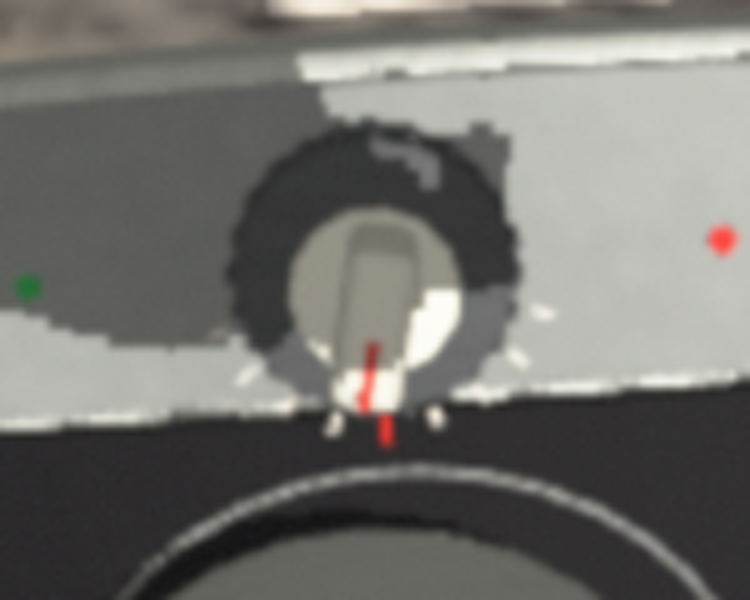

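Run:
```python
from h import *
k=bot.get_calibration("wrist"); v=np.load("w1.npy"); k['rvec']=v[:3]; k['tvec']=v[3:]
f=lambda P:np.array(P)/5+[240,120]-0.4
top=at_z("wrist",f([[381,250],[368,411],[350,250],[334,400],[418,250],[403,400],[373,346],[364,410]]),.11,k)[:,:2]
print(top.round(4)); 
for a,b in [(0,1),(2,3),(4,5),(6,7)]:
    d=top[b]-top[a]; print(np.hypot(*d),"yaw",np.arctan2(d[1],d[0]))
print("mid",(top[0]+top[1])/2, "width edges mid",(top[2]+top[3]+top[4]+top[5])/4)
print("ring",at_z("wrist",f([[230,267],[518,267],[374,122]]),.063,k).round(4))
print("skirt",at_z("wrist",f([[288,290],[462,290],[375,207]]),.080,k).round(4))
print("redtick panel", at_z("wrist",f([[386,430]]),.055,k))
```

```text
[[ 0.4464 -0.0698]
 [ 0.4762 -0.0721]
 [ 0.4464 -0.0752]
 [ 0.4741 -0.0782]
 [ 0.4464 -0.0633]
 [ 0.4741 -0.0658]
 [ 0.464  -0.0712]
 [ 0.476  -0.0729]]
0.029887747431647974 yaw -0.07871223107446576
0.027864410839544548 yaw -0.10957251371666397
0.02781793288307813 yaw -0.09043860385694813
0.012171329786773568 yaw -0.13539285225733957
mid [ 0.46132374 -0.07095584] width edges mid [ 0.46027354 -0.07064559]
ring [[ 0.4612 -0.1007  0.063 ]
 [ 0.4613 -0.0411  0.063 ]
 [ 0.431  -0.0709  0.063 ]]
skirt [[ 0.4616 -0.0878  0.08  ]
 [ 0.4617 -0.0537  0.08  ]
 [ 0.4451 -0.0707  0.08  ]]
redtick panel [[ 0.50003956 -0.06834998  0.055     ]]
```

Emit:
{"fn": "servo_tool", "kwargs": {"motion": [0.16,0.07,0,0,0,0.63,0.4,0,0,1,0,0,0,0.4,0,0,1,0,0,0,0.4,0,0,1,0,0,0,0.4,0,0,1,0,0,0,0.4]}}

```text
t: 6.58
eef_pos: [0.4615, -0.068, 0.2233]
tool_rot: [-0.0, 0.046, 0.999, 0.0]
contact_force: [0.8, -0.5, -0.2]
gripper_width: 0.6
grasp_force: 0.0
```

Emit:
{"fn": "servo_tool", "kwargs": {"motion": [0,0,0.8,0,0,0,0.5,0,0,0,0,0,0,0.5]}}

```text
t: 6.82
eef_pos: [0.4608, -0.0682, 0.207]
tool_rot: [-0.001, 0.046, 0.999, -0.0]
contact_force: [0.4, 0.2, 0.4]
gripper_width: 0.508
grasp_force: 0.0
```

Run:
```python
from h import *
o=bot.get_obs(); print(o['q'].round(3),o['eef_pos'],o['tool_rot'],o['t'],o['torque'],o['contact_force'])
im=bot.read_camera("wrist"); cv2.imwrite("pics/w2.png",im[:,:,::-1]); k=bot.get_calibration("wrist")
np.save("w2.npy",np.r_[np.ravel(k['rvec']),np.ravel(k['tvec'])])
c=np.array([[.4613,-.0709,.11]]); p=proj("wrist",c,k)[0]; print(p)
x0,y0=int(p[0])-80,int(p[1])-60; print(x0,y0)
cv2.imwrite("pics/w2c.png",cv2.resize(im[y0:y0+120,x0:x0+160,::-1],(800,600),interpolation=cv2.INTER_CUBIC))
```

```text
[-0.347  0.28   0.422  2.155 -0.169  0.74   1.665] [ 0.46081357 -0.06817825  0.20701075] [-1.32576900e-03  4.59021219e-02  9.98945062e-01 -3.97144009e-05] 6.825 [-0.03428332  0.03629876  0.04371247] [0.38325541 0.17067322 0.35811916]
[310.39822806 236.96968227]
230 176
```

View pics/w2c.png

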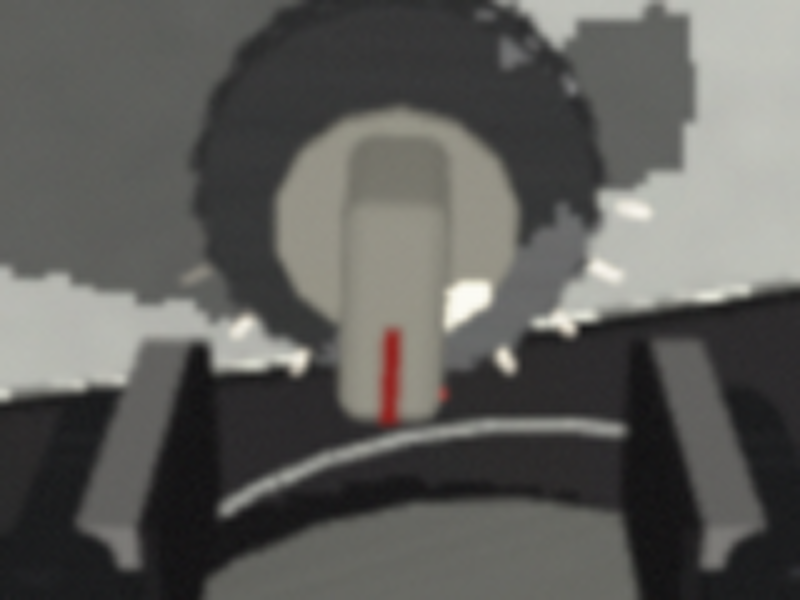

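Run:
```python
from h import *
k=bot.get_calibration("wrist"); v=np.load("w2.npy"); k['rvec']=v[:3]; k['tvec']=v[3:]
f=lambda P:np.array(P)/5+[230,176]-0.4
top=at_z("wrist",f([[398,203],[391,420],[347,205],[340,400],[449,205],[442,400],[392,330],[388,422]]),.11,k)[:,:2]
print(top.round(4)); 
for a,b in [(0,1),(2,3),(4,5),(6,7)]:
    d=top[b]-top[a]; print(np.hypot(*d),"yaw",np.arctan2(d[1],d[0]))
print("mid",(top[0]+top[1])/2, "width edges mid",(top[2]+top[3]+top[4]+top[5])/4)
sk=at_z("wrist",f([[275,225],[520,225],[400,107]]),.080,k); print("skirt",sk.round(4))
o=bot.get_obs(); M=R.from_quat(o['tool_rot'],scalar_first=True).as_matrix(); print(M.round(4),o['eef_pos'],o['contact_force'])
for c in [(.4613,-.0709),(top[0]+top[1])/2]: print("tool shift",M.T@(np.r_[c,.159]-o['eef_pos']))
tips=at_z("wrist",f([[208,345],[630,345]]),.137,k); print("tips",tips,tips.mean(0))
```

```text
[[ 0.4478 -0.0703]
 [ 0.4768 -0.074 ]
 [ 0.4476 -0.0763]
 [ 0.4734 -0.08  ]
 [ 0.4486 -0.0644]
 [ 0.4745 -0.0675]
 [ 0.4643 -0.0726]
 [ 0.477  -0.0744]]
0.029163156289520282 yaw -0.1280498102276001
0.02608732129590216 yaw -0.14438747031918278
0.026033203879873436 yaw -0.1183481257878322
0.012883992268825688 yaw -0.13880953678727923
mid [ 0.46231213 -0.07216171] width edges mid [ 0.46102148 -0.07203444]
skirt [[ 0.4616 -0.0892  0.08  ]
 [ 0.4647 -0.0554  0.08  ]
 [ 0.4461 -0.0703  0.08  ]]
[[-9.958e-01  9.180e-02 -1.100e-03]
 [ 9.180e-02  9.958e-01  1.000e-04]
 [ 1.100e-03  0.000e+00 -1.000e+00]] [ 0.4613773  -0.06839296  0.20777745] [-0.44851142  1.00035116  0.60255475]
tool shift [-0.0002056  -0.00250364  0.04877725]
tool shift [-0.00132929 -0.0036671   0.04877604]
tips [[ 0.45091328 -0.08976693  0.137     ]
 [ 0.45488507 -0.0467975   0.137     ]] [ 0.45289917 -0.06828221  0.137     ]
```

Emit:
{"fn": "servo_tool", "kwargs": {"motion": [-0.04,-0.155,0.4,0,0,0.2,0.5,0,0,0.5,0,0,0,0.5,0,0,0.5,0,0,0,0.5,0,0,0.5,0,0,0,0.5,0,0,0,0,0,0,0.5]}}

```text
t: 7.5
eef_pos: [0.4615, -0.0723, 0.169]
tool_rot: [-0.001, 0.061, 0.998, -0.0]
contact_force: [-0.6, 0.0, 0.5]
gripper_width: 0.502
grasp_force: 0.0
```

Run:
```python
from h import *
o=bot.get_obs(); M=R.from_quat(o['tool_rot'],scalar_first=True).as_matrix()
print(o['eef_pos'],np.arctan2(-M[1,0],-M[0,0]),o['contact_force'],o['torque'],o['t'],o['q'][6])
print("shift",M.T@(np.array([.4617,-.0717,.160])-o['eef_pos']), M[:,2])
im=bot.read_camera("wrist"); k=bot.get_calibration("wrist")
p=proj("wrist",[[.4617,-.0717,.10]],k)[0]; x0,y0=int(p[0])-100,int(p[1])-75; print(x0,y0)
cv2.imwrite("pics/w3c.png",cv2.resize(im[y0:y0+150,x0:x0+200,::-1],(800,600),interpolation=cv2.INTER_CUBIC))
```

```text
[ 0.46151991 -0.07226401  0.16895577] -0.12242756491296049 [-0.64437944  0.00211684  0.53065199] [-0.07259126 -0.02804088  0.02128944] 7.5 1.6933137454397056
shift [-0.00012747  0.00058554  0.00895529] [-2.00279440e-03 -1.76848667e-04 -9.99997979e-01]
215 185
```

View pics/w3c.png

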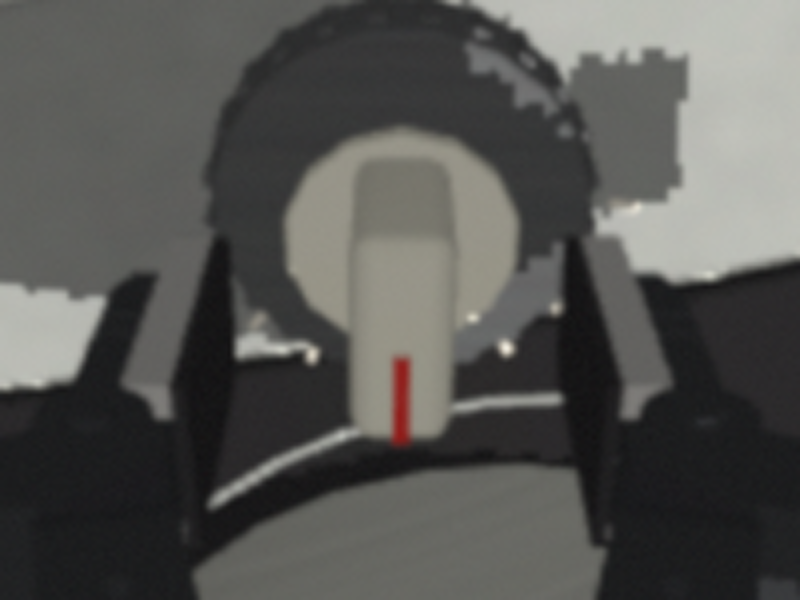

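Emit:
{"fn": "servo_tool", "kwargs": {"motion": [0,0.02,0.45,0,0,0,0.5,0,0,0,0,0,0,0.7,0,0,0,0,0,0,0.75], "grip_force": 30}}

```text
t: 7.92
eef_pos: [0.4622, -0.0719, 0.1609]
tool_rot: [0.0, 0.061, 0.998, 0.0]
contact_force: [0.2, -1.0, 0.2]
gripper_width: 0.248
grasp_force: 0.0
```

```bash
cat > s.py <<'E'
from h import *
o=bot.get_obs(); M=R.from_quat(o['tool_rot'],scalar_first=True).as_matrix()
print("t",round(o['t'],2),"pos",o['eef_pos'].round(4),"yaw",round(np.arctan2(-M[1,0],-M[0,0]),4),"F",np.round(o['contact_force'],2),"T",np.round(o['torque'],3),"w",round(o['gripper_width'],3),"g",o['grasp_force'],"q7",o['q'][6])
E
python3 s.py
```

```text
t 7.92 pos [ 0.4622 -0.0719  0.1609] yaw -0.1223 F [ 0.24 -1.02  0.18] T [-0.049 -0.038 -0.021] w 0.248 g 0.0 q7 1.7030847798539528
```

Emit:
{"fn": "servo_tool", "kwargs": {"motion": [0,0,0,0,0,0,0.82,0,0,0,0,0,0,1,0,0,0,0,0,0,1,0,0,0,0,0,0,1], "grip_force": 30}}

```text
t: 8.43
eef_pos: [0.4623, -0.0718, 0.161]
tool_rot: [0.0, 0.061, 0.998, 0.0]
contact_force: [-0.5, 1.1, 2.5]
gripper_width: 0.146
grasp_force: 33.9
```

```bash
python3 s.py
```

```text
t 8.43 pos [ 0.4623 -0.0718  0.161 ] yaw -0.1222 F [-0.48  1.14  2.48] T [ 0.162  0.087 -0.011] w 0.146 g 33.86867702007294 q7 1.7031221335205848
```

Emit:
{"fn": "servo_tool", "kwargs": {"motion": [0,0,0.12,0,0,0,1,0,0,0.13,0,0,0,1,0,0,0,0,0,0,1]}}

```text
t: 8.8
eef_pos: [0.4624, -0.0718, 0.156]
tool_rot: [0.0, 0.061, 0.998, 0.0]
contact_force: [-0.6, 1.2, 7.5]
gripper_width: 0.145
grasp_force: 34.4
```

```bash
python3 s.py
```

```text
t 8.8 pos [ 0.4624 -0.0718  0.156 ] yaw -0.1224 F [-0.65  1.23  7.53] T [0.233 0.36  0.002] w 0.145 g 34.438682198524475 q7 1.7092593101371343
```

Emit:
{"fn": "servo_tool", "kwargs": {"motion": [0,0,0,0,0,0.3,1,0,0,0,0,0,0.3,1,0,0,0,0,0,0.3,1,0,0,0,0,0,0.3,1,0,0,0,0,0,0,1]}}

```text
t: 9.43
eef_pos: [0.4623, -0.0718, 0.1561]
tool_rot: [0.0, 0.151, 0.989, 0.0]
contact_force: [-2.6, 0.1, 7.1]
gripper_width: 0.149
grasp_force: 34.5
```

```bash
python3 s.py
```

```text
t 9.43 pos [ 0.4623 -0.0718  0.1561] yaw -0.3028 F [-2.62  0.13  7.09] T [ 0.202  0.352 -0.024] w 0.149 g 34.48256313800812 q7 1.5607533258258692
```

Emit:
{"fn": "servo_tool", "kwargs": {"motion": [0,0,0,0,0,0.5,1,0,0,0,0,0,0.5,1,0,0,0,0,0,0.5,1,0,0,0,0,0,0.5,1,0,0,0,0,0,0,1]}}

```text
t: 10.05
eef_pos: [0.4623, -0.0718, 0.156]
tool_rot: [0.0, 0.297, 0.955, 0.0]
contact_force: [-0.7, 0.5, 7.0]
gripper_width: 0.14
grasp_force: 34.5
```

```bash
python3 s.py
```

```text
t 10.05 pos [ 0.4623 -0.0718  0.156 ] yaw -0.6031 F [-0.74  0.46  7.01] T [ 0.199  0.404 -0.039] w 0.14 g 34.46532905101776 q7 1.316308790802539
```

Emit:
{"fn": "servo_tool", "kwargs": {"motion": [0,0,0,0,0,0.4,1,0,0,0,0,0,0.4,1,0,0,0,0,0,0.4,1,0,0,0,0,0,0.13,1,0,0,0,0,0,0,1]}}

```text
t: 10.68
eef_pos: [0.4623, -0.0718, 0.156]
tool_rot: [0.0, 0.39, 0.921, 0.0]
contact_force: [-1.7, 0.4, 8.3]
gripper_width: 0.145
grasp_force: 34.5
```

```bash
cat > s.py <<'E'
from h import *
L=[]
for i in range(4):
    if i: bot.read_camera("top")
    o=bot.get_obs(); M=R.from_quat(o['tool_rot'],scalar_first=True).as_matrix()
    L.append(np.r_[o['eef_pos'],np.arctan2(-M[1,0],-M[0,0]),o['contact_force'],o['torque']])
m=np.mean(L,0)
print("t",round(o['t'],2),"pos",m[:3].round(4),"turned",round(-0.122-m[3],4),"F",m[4:7].round(2),"T",m[7:].round(3),"Tz",np.array(L)[:,-1].round(3),"w",round(o['gripper_width'],3))
E
python3 s.py
```

```text
t 10.82 pos [ 0.4623 -0.0719  0.156 ] turned 0.6799 F [-0.93  0.6   7.79] T [ 0.224  0.395 -0.017] Tz [-0.026 -0.003 -0.038 -0.004] w 0.143
```

Emit:
{"fn": "servo_tool", "kwargs": {"motion": [0,0,0,0,0,0.2,1,0,0,0,0,0,0.2,1,0,0,0,0,0,0,1]}}

```text
t: 11.2
eef_pos: [0.4623, -0.0719, 0.156]
tool_rot: [0.0, 0.418, 0.909, 0.0]
contact_force: [-1.3, 0.5, 7.6]
gripper_width: 0.142
grasp_force: 34.5
```

```bash
python3 s.py
```

```text
t 11.35 pos [ 0.4623 -0.0719  0.156 ] turned 0.7399 F [-1.65  0.96  7.8 ] T [ 0.191  0.374 -0.003] Tz [ 0.016  0.012 -0.002 -0.04 ] w 0.145
```

Emit:
{"fn": "servo_tool", "kwargs": {"motion": [0,0,0,0,0,0.1,1,0,0,0,0,0,0.1,1,0,0,0,0,0,0,1]}}

```text
t: 11.72
eef_pos: [0.4623, -0.0719, 0.156]
tool_rot: [0.0, 0.431, 0.902, 0.0]
contact_force: [-1.3, 0.3, 6.4]
gripper_width: 0.144
grasp_force: 34.5
```

```bash
python3 s.py
```

```text
t 11.88 pos [ 0.4623 -0.0719  0.156 ] turned 0.7699 F [-1.85  0.75  7.23] T [ 0.192  0.41  -0.024] Tz [-0.086  0.016  0.024 -0.05 ] w 0.142
```

Emit:
{"fn": "servo_tool", "kwargs": {"motion": [0,0,0,0,0,0.1,1,0,0,0,0,0,0.1,1,0,0,0,0,0,0,1]}}

```text
t: 12.25
eef_pos: [0.4623, -0.0719, 0.156]
tool_rot: [0.0, 0.445, 0.896, 0.0]
contact_force: [-2.2, 1.4, 7.3]
gripper_width: 0.15
grasp_force: 34.5
```

```bash
python3 s.py
```

```text
t 12.4 pos [ 0.4623 -0.0719  0.1561] turned 0.7999 F [-1.52  1.    7.56] T [ 0.204  0.395 -0.026] Tz [-0.028 -0.022 -0.073  0.017] w 0.143
```

Emit:
{"fn": "servo_tool", "kwargs": {"motion": [0,0,0,0,0,0.1,1,0,0,0,0,0,0.1,1,0,0,0,0,0,0,1]}}

```text
t: 12.78
eef_pos: [0.4623, -0.0718, 0.1561]
tool_rot: [0.0, 0.458, 0.889, 0.0]
contact_force: [-1.1, 1.3, 7.9]
gripper_width: 0.146
grasp_force: 34.5
```

```bash
python3 s.py
```

```text
t 12.93 pos [ 0.4623 -0.0719  0.1561] turned 0.8298 F [-1.51  0.78  8.15] T [ 0.201  0.413 -0.029] Tz [ 0.022 -0.044 -0.075 -0.018] w 0.141
```

Emit:
{"fn": "servo_tool", "kwargs": {"motion": [0,0,0,0,0,0.1,1,0,0,0,0,0,0.1,1,0,0,0,0,0,0,1]}}

```text
t: 13.3
eef_pos: [0.4623, -0.0719, 0.156]
tool_rot: [0.0, 0.471, 0.882, 0.0]
contact_force: [-0.3, 1.4, 6.9]
gripper_width: 0.145
grasp_force: 34.5
```

```bash
python3 s.py
```

```text
t 13.45 pos [ 0.4623 -0.0719  0.156 ] turned 0.8599 F [-1.38  1.36  7.43] T [ 0.197  0.384 -0.036] Tz [ 0.005 -0.051 -0.075 -0.022] w 0.147
```

Emit:
{"fn": "servo_tool", "kwargs": {"motion": [0,0,0,0,0,0.1,1,0,0,0,0,0,0.1,1,0,0,0,0,0,0,1]}}

```text
t: 13.82
eef_pos: [0.4623, -0.0719, 0.156]
tool_rot: [0.0, 0.485, 0.875, 0.0]
contact_force: [-1.2, 1.1, 8.6]
gripper_width: 0.145
grasp_force: 34.5
```

```bash
python3 s.py
```

```text
t 13.97 pos [ 0.4623 -0.0719  0.156 ] turned 0.8899 F [-1.52  1.07  7.92] T [ 0.199  0.38  -0.047] Tz [-0.07  -0.104 -0.012 -0.004] w 0.146
```

Emit:
{"fn": "servo_tool", "kwargs": {"motion": [0,0,0,0,0,0.1,1,0,0,0,0,0,0.1,1,0,0,0,0,0,0,1]}}

```text
t: 14.35
eef_pos: [0.4623, -0.0719, 0.156]
tool_rot: [0.0, 0.498, 0.867, 0.0]
contact_force: [-1.5, 1.3, 7.2]
gripper_width: 0.14
grasp_force: 34.5
```

```bash
python3 s.py
```

```text
t 14.5 pos [ 0.4623 -0.0719  0.156 ] turned 0.9199 F [-1.38  1.19  7.5 ] T [ 0.206  0.374 -0.027] Tz [-0.072  0.014 -0.024 -0.028] w 0.145
```

Emit:
{"fn": "servo_tool", "kwargs": {"motion": [0,0,0,0,0,0.1,1,0,0,0,0,0,0.1,1,0,0,0,0,0,0,1]}}

```text
t: 14.88
eef_pos: [0.4623, -0.0719, 0.156]
tool_rot: [0.0, 0.511, 0.86, 0.0]
contact_force: [-1.6, 1.1, 8.0]
gripper_width: 0.145
grasp_force: 34.5
```

```bash
python3 s.py
```

```text
t 15.03 pos [ 0.4623 -0.0719  0.156 ] turned 0.9499 F [-1.35  0.9   7.92] T [ 0.209  0.399 -0.002] Tz [-0.034 -0.031  0.032  0.024] w 0.147
```

Emit:
{"fn": "servo_tool", "kwargs": {"motion": [0,0,0,0,0,0.1,1,0,0,0,0,0,0.1,1,0,0,0,0,0,0,1]}}

```text
t: 15.4
eef_pos: [0.4623, -0.0719, 0.156]
tool_rot: [-0.0, 0.524, 0.852, 0.0]
contact_force: [-1.7, 0.9, 7.5]
gripper_width: 0.144
grasp_force: 34.5
```

```bash
python3 s.py
```

```text
t 15.55 pos [ 0.4623 -0.0719  0.156 ] turned 0.9799 F [-2.18  0.73  7.22] T [ 0.195  0.383 -0.063] Tz [-0.074 -0.051 -0.075 -0.053] w 0.143
```

Emit:
{"fn": "servo_tool", "kwargs": {"motion": [0,0,0,0,0,0.1,1,0,0,0,0,0,0,1]}}

```text
t: 15.8
eef_pos: [0.4623, -0.0719, 0.156]
tool_rot: [-0.0, 0.53, 0.848, 0.0]
contact_force: [-1.7, 0.4, 7.8]
gripper_width: 0.146
grasp_force: 34.5
```

```bash
python3 s.py
```

```text
t 15.95 pos [ 0.4623 -0.0719  0.156 ] turned 0.9949 F [-1.67  0.94  7.46] T [0.2   0.392 0.011] Tz [ 0.007 -0.031 -0.03   0.096] w 0.146
```

Just noise; carry on.

Emit:
{"fn": "servo_tool", "kwargs": {"motion": [0,0,0,0,0,0.1,1,0,0,0,0,0,0.1,1,0,0,0,0,0,0,1]}}

```text
t: 16.32
eef_pos: [0.4623, -0.0719, 0.156]
tool_rot: [0.0, 0.543, 0.84, 0.0]
contact_force: [-2.1, 1.1, 7.4]
gripper_width: 0.143
grasp_force: 34.5
```

```bash
python3 s.py
```

```text
t 16.48 pos [ 0.4623 -0.0719  0.156 ] turned 1.0249 F [-1.74  1.14  7.68] T [ 0.201  0.383 -0.025] Tz [-0.011 -0.052  0.003 -0.041] w 0.143
```

Emit:
{"fn": "servo_tool", "kwargs": {"motion": [0,0,0,0,0,0.1,1,0,0,0,0,0,0.1,1,0,0,0,0,0,0,1]}}

```text
t: 16.85
eef_pos: [0.4623, -0.0719, 0.156]
tool_rot: [0.0, 0.555, 0.832, 0.0]
contact_force: [-0.9, 1.3, 7.3]
gripper_width: 0.145
grasp_force: 34.5
```

```bash
python3 s.py
```

```text
t 17.0 pos [ 0.4623 -0.0719  0.156 ] turned 1.0549 F [-1.81  0.94  7.39] T [ 0.224  0.385 -0.031] Tz [-0.03  -0.049  0.011 -0.056] w 0.147
```

Emit:
{"fn": "servo_tool", "kwargs": {"motion": [0,0,0,0,0,0.1,1,0,0,0,0,0,0.1,1,0,0,0,0,0,0,1]}}

```text
t: 17.38
eef_pos: [0.4623, -0.0719, 0.156]
tool_rot: [-0.0, 0.568, 0.823, 0.0]
contact_force: [-1.9, 0.7, 7.3]
gripper_width: 0.142
grasp_force: 34.5
```

```bash
python3 s.py
```

```text
t 17.52 pos [ 0.4623 -0.0719  0.156 ] turned 1.0849 F [-1.57  0.88  7.56] T [ 0.209  0.372 -0.031] Tz [-0.048 -0.048 -0.036  0.006] w 0.144
```

Emit:
{"fn": "servo_tool", "kwargs": {"motion": [0,0,0,0,0,0.1,1,0,0,0,0,0,0.1,1,0,0,0,0,0,0,1]}}

```text
t: 17.9
eef_pos: [0.4623, -0.0719, 0.156]
tool_rot: [-0.0, 0.58, 0.815, 0.0]
contact_force: [-2.0, 1.6, 7.2]
gripper_width: 0.146
grasp_force: 34.5
```

```bash
python3 s.py
```

```text
t 18.05 pos [ 0.4623 -0.0719  0.156 ] turned 1.1149 F [-1.58  1.15  7.54] T [ 0.205  0.414 -0.024] Tz [ 0.002 -0.057 -0.044  0.005] w 0.143
```

Emit:
{"fn": "servo_tool", "kwargs": {"motion": [0,0,0,0,0,0.1,1,0,0,0,0,0,0.1,1,0,0,0,0,0,0,1]}}

```text
t: 18.42
eef_pos: [0.4623, -0.0719, 0.156]
tool_rot: [-0.0, 0.592, 0.806, 0.0]
contact_force: [-1.1, 1.0, 7.7]
gripper_width: 0.143
grasp_force: 34.5
```

```bash
python3 s.py
```

```text
t 18.57 pos [ 0.4623 -0.0719  0.156 ] turned 1.1446 F [-1.66  0.59  7.53] T [0.24  0.385 0.026] Tz [ 0.032  0.026 -0.028  0.074] w 0.144
```

Emit:
{"fn": "servo_tool", "kwargs": {"motion": [0,0,0,0,0,0.08,1,0,0,0,0,0,0,1]}}

```text
t: 18.82
eef_pos: [0.4623, -0.0719, 0.156]
tool_rot: [0.0, 0.597, 0.803, 0.0]
contact_force: [-1.5, 0.9, 7.8]
gripper_width: 0.148
grasp_force: 34.5
```

```bash
python3 s.py
```

```text
t 18.98 pos [ 0.4623 -0.0719  0.156 ] turned 1.1565 F [-1.59  0.66  7.85] T [0.233 0.37  0.103] Tz [0.121 0.115 0.081 0.094] w 0.144
```

Torque has climbed steadily over two small steps, so the knob is at its stop at about 1.14 rad. I'll ease off a touch, come up 4 mm and let go.

Emit:
{"fn": "servo_tool", "kwargs": {"motion": [0,0,0,0,0,-0.08,1,0,0,-0.1,0,0,0,1,0,0,-0.1,0,0,0,1,0,0,0,0,0,0,1]}}

```text
t: 19.48
eef_pos: [0.4622, -0.0719, 0.1599]
tool_rot: [0.0, 0.592, 0.806, 0.0]
contact_force: [0.1, 0.8, 5.7]
gripper_width: 0.143
grasp_force: 34.1
```

```bash
python3 s.py
```

```text
t 19.62 pos [ 0.4622 -0.0718  0.1599] turned 1.1446 F [-0.48  0.7   4.9 ] T [0.214 0.134 0.09 ] Tz [0.08  0.101 0.093 0.085] w 0.139
```

Emit:
{"fn": "servo_tool", "kwargs": {"motion": [0,0,0,0,0,0,0.8,0,0,0,0,0,0,0.7,0,0,0,0,0,0,0.7]}}

```text
t: 20.0
eef_pos: [0.462, -0.0719, 0.1597]
tool_rot: [-0.0, 0.592, 0.806, -0.0]
contact_force: [-0.1, 0.5, -0.1]
gripper_width: 0.298
grasp_force: 0.0
```

```bash
python3 s.py
```

```text
t 20.15 pos [ 0.4621 -0.0719  0.1598] turned 1.1449 F [ 0.35  0.54 -0.34] T [ 0.004 -0.    -0.016] Tz [-0.008  0.013 -0.037 -0.033] w 0.3
```

Released cleanly. Going up, then turning the hand back for a look.

Emit:
{"fn": "servo_tool", "kwargs": {"motion": [0,0,-0.3,0,0,0,0.7,0,0,-0.6,0,0,0,0.7,0,0,-0.8,0,0,0,0.7,0,0,-0.8,0,0,0,0.7,0,0,-0.8,0,0,0,0.7]}}

```text
t: 20.78
eef_pos: [0.4623, -0.0719, 0.2273]
tool_rot: [0.0, 0.592, 0.806, 0.0]
contact_force: [0.2, -0.7, 0.4]
gripper_width: 0.302
grasp_force: 0.0
```

Emit:
{"fn": "servo_tool", "kwargs": {"motion": [0,0,-0.5,0,0,-1,0.5,0,0,-0.5,0,0,-1,0.5,0,0,-0.2,0,0,-1,0.5,0,0,0,0,0,-1,0.5,0,0,0,0,0,-1,0.5]}}

```text
t: 21.4
eef_pos: [0.4623, -0.0719, 0.2508]
tool_rot: [0.0, 0.253, 0.967, 0.0]
contact_force: [0.2, -0.5, 0.2]
gripper_width: 0.501
grasp_force: 0.0
```

Emit:
{"fn": "servo_tool", "kwargs": {"motion": [0,0,0,0,0,-1,0.5,0,0,0,0,0,-1,0.5,0,0,0,0,0,-0.7,0.5,0,0,0,0,0,0,0.5]}}

```text
t: 21.9
eef_pos: [0.4622, -0.072, 0.2506]
tool_rot: [0.0, 0.056, 0.998, 0.0]
contact_force: [0.2, -1.1, 0.2]
gripper_width: 0.5
grasp_force: 0.0
```

```bash
python3 s.py
python3 - <<'E'
from h import *
im=bot.read_camera("wrist"); k=bot.get_calibration("wrist"); np.save("w4.npy",np.r_[np.ravel(k['rvec']),np.ravel(k['tvec'])])
p=proj("wrist",[[.4617,-.0717,.10]],k)[0]; x0,y0=int(p[0])-80,int(p[1])-60; print(x0,y0)
cv2.imwrite("pics/w4c.png",cv2.resize(im[y0:y0+120,x0:x0+160,::-1],(800,600),interpolation=cv2.INTER_CUBIC))
E
```

```text
t 22.05 pos [ 0.4622 -0.0719  0.2504] turned -0.0083 F [ 0.07 -0.22 -0.07] T [-0.002  0.001 -0.025] Tz [ 0.003 -0.056  0.005 -0.05 ] w 0.502
234 145
```

View pics/w4c.png

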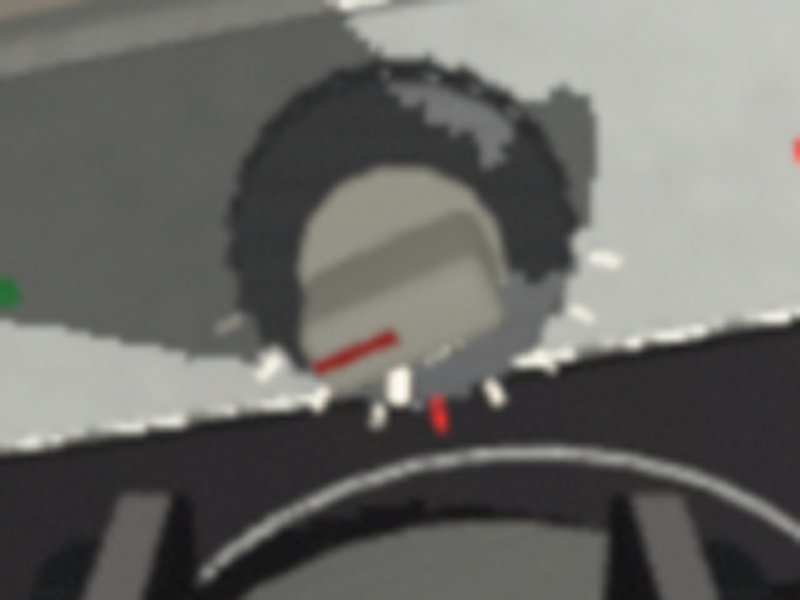

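Run:
```python
from h import *
k=bot.get_calibration("wrist"); v=np.load("w4.npy"); k['rvec']=v[:3]; k['tvec']=v[3:]
f=lambda P:np.array(P)/5+[234,145]-0.4
c=np.array([.462,-.0718])
m=at_z("wrist",f([[399,385]]),.071,k)[0,:2]-c; print("ring mark",np.hypot(*m),np.arctan2(m[1],m[0]))
for z in (.107,.11):
    t=at_z("wrist",f([[316,370],[398,336],[484,215+35],[300,325],[332,392],[502,312]]),z,k)[:,:2]; d=t[0]-t[1]
    print(z,"bar yaw",np.arctan2(d[1],d[0]),"line",t[:2]-c,"corners",t[2:]-c,"bar mean",t[2:].mean(0))
```

```text
ring mark 0.025165211408780204 -0.1468557419910137
0.107 bar yaw -1.2647507439597474 line [[ 0.00584291 -0.01387429]
 [ 0.00181894 -0.00113912]] corners [[-0.01001145  0.01273492]
 [-0.00152551 -0.01526772]
 [ 0.00964275 -0.01196858]
 [-0.00018798  0.01444414]] bar mean [ 0.46147945 -0.07181431]
0.11 bar yaw -1.2647507439597505 line [[ 0.00462467 -0.01355549]
 [ 0.00065749 -0.00100004]] corners [[-0.01100595  0.01267822]
 [-0.00263976 -0.01492926]
 [ 0.00837089 -0.01167667]
 [-0.0013211   0.01436332]] bar mean [ 0.46035102 -0.0716911 ]
```

The red line has turned about 1.14 rad and the ring mark still lines up with the knob's old heading. I'll go back to the earlier camera pose to check that the knob is fully up.

Emit:
{"fn": "servo_tool", "kwargs": {"motion": [0.09,0.18,0.7,0,0,-0.145,0.5,0,0,0.7,0,0,0,0.5,0,0,0.5,0,0,0,0.5,0,0,0.27,0,0,0,0.5,0,0,0,0,0,0,0.5]}}

```text
t: 22.72
eef_pos: [0.4606, -0.0682, 0.206]
tool_rot: [-0.0, 0.045, 0.999, -0.0]
contact_force: [-0.1, 0.0, 0.8]
gripper_width: 0.5
grasp_force: 0.0
```

```bash
python3 s.py
python3 - <<'E'
from h import *
im=bot.read_camera("wrist")[:,:,::-1]; cv2.imwrite("pics/w5.png",im); k=bot.get_calibration("wrist")
np.save("w5.npy",np.r_[np.ravel(k['rvec']),np.ravel(k['tvec'])]); print(np.load("w5.npy")-np.load("w2.npy"))
a=cv2.imread("pics/w2.png")[170:260,260:360]; b=im[170:260,260:360]
cv2.imwrite("pics/w5c.png",np.hstack([cv2.resize(x,(400,360),interpolation=cv2.INTER_CUBIC) for x in(a,b)]))
# subpixel profiles down the column through the axis: ring outer/skirt edge rows
for nm,g in(("before",cv2.imread("pics/w2.png")),("after",im)):
    g=cv2.cvtColor(g,cv2.COLOR_BGR2GRAY).astype(float)
    print(nm,"col",g[165:215,302:316].mean(1).round(0).astype(int)); 
    print(nm,"row",g[212:216,262:360].mean(0).round(0).astype(int))
E
```

```text
t 22.88 pos [ 0.4608 -0.0682  0.2065] turned -0.0316 F [0.12 0.33 0.24] T [-0.011 -0.031 -0.019] Tz [-0.015 -0.046 -0.022  0.005] w 0.503
[ 0.00259647 -0.0009766  -0.00219913  0.00055022  0.00060161 -0.00169255]
before col [108 106 102  97  93  85  67  52  46  47  48  48  52  55  55  55  55  55
  56  56  56  54  54  55  55  56  56  57  56  55  56  60  77 106 130 143
 146 142 127 117 115 115 115 116 115 116 116 117 117 118]
before row [ 94  94  93  94  93  91  82  65  55  53  53  54  53  54  53  54  54  54
  54  54  54  55  63  85 115 136 144 147 147 146 147 146 147 147 146 146
 139 126 115 114 116 118 119 119 118 118 119 118 119 119 118 118 118 117
 116 113 113 118 133 144 146 146 147 147 147 147 146 146 141 125  97  68
  57  54  55  55  55  55  55  55  55  55  55  55  55  56  66  92 122 135
 138 141 142 142 147 161 170 178]
after col [106 101  96  94  87  70  54  46  47  47  48  51  55  56  54  54  55  55
  56  56  55  55  55  55  56  56  57  56  55  55  58  72 101 128 142 146
 147 147 147 147 147 146 147 147 146 145 142 136 130 124]
after row [ 93  93  93  93  92  88  78  61  54  54  54  54  54  54  54  54  54  54
  54  53  53  54  60  85 118 140 146 147 147 147 146 146 147 146 147 147
 147 146 145 144 141 139 138 138 136 132 128 124 122 120 118 116 115 114
 115 115 115 115 115 116 116 115 115 114 112 113 119 131 139 136 113  74
  56  54  54  55  54  54  54  54  54  55  55  54  54  56  70 109 152 164
 168 172 174 174 174 172 172 179]
```

View pics/w5c.png

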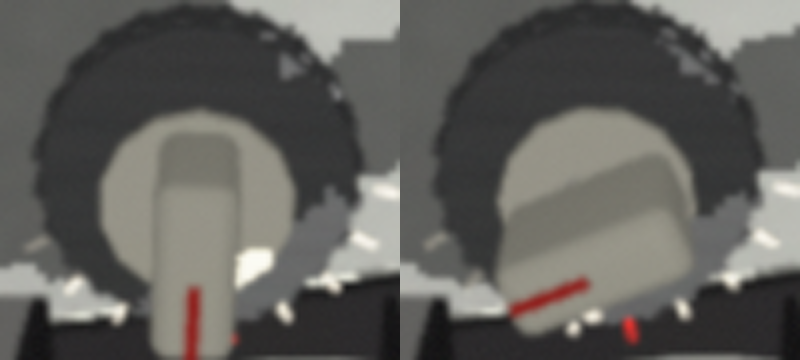

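Before and after match: the skirt and ring edges both shifted about 0.9 px together. So the knob is fully up, and the ring looks unchanged. Backing off and handing in.

Emit:
{"fn": "servo_tool", "kwargs": {"motion": [0,0,-1,0,0,0,0.5,0,0,-1,0,0,0,0.5,0,0,-1,0,0,0,0.5,0,0,-1,0,0,0,0.5,0,0,0,0,0,0,0.5]}}

```text
t: 23.55
eef_pos: [0.4617, -0.0681, 0.2879]
tool_rot: [0.002, 0.045, 0.999, 0.001]
contact_force: [-0.3, 0.2, 0.3]
gripper_width: 0.501
grasp_force: 0.0
```

```bash
python3 -c "
from station import bot
print(bot.hand_in())"
```

```text
the job is handed in; nothing more can be done
None
```

The second zone is switched on: I pressed the white knob, turned it about 1.14 rad clockwise until it met its stop gently, and let go, and the wrist camera shows it back up with the outer ring unmoved within what the camera can measure; the job is handed in, but no verdict came back.

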